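# Jack up a trailer wheel hub and hold it

## Robot

A 6-joint arm with a two-finger parallel gripper is mounted at the origin on the work surface. World frame = base frame: x ahead of the robot, y to its left, z up, the work surface at z = 0. Lengths are in mm, angles in rad, forces in N, time in s.
With the tool pointing down it reaches from about 350 to 975 mm from the base axis. Payload 7.1 kg.
Tool frame: the origin (TCP) lies midway between the tips of the shut fingers; the grasp point (between the pads) lies 19 mm behind it (ctrl.grip_depth is the distance from the TCP to the grasp point, in mm); z points along the fingers, y is the line along which they close (so a half turn about z gives the same grasp; the last joint's range is limited). The gripper opens to 88 mm and grips with 3 to 60 N. Pads are 20 mm wide; open, the fingers measure 115 mm over their backs; the gripper's body (75 mm by 178 mm) begins 61 mm behind the grasp point.
Start: joints at [-1.128, 0.423, 1.63, -0, 1.089, -0.019], TCP at [278.489, -559.507, 222.675] pointing down, gripper open.
Joint ranges: [-3, 3], [-0.9, 2.11], [0.09, 2.58], [-1.31, 4.45], [0.11, 2.69], [-2.54, 2.54]. Speed limits (rad/s): [2.39, 2.39, 3.01, 3.14, 3.14, 3.14].

## Interface

Orientations are given as a rotation vector (axis times angle).
In Python, from workcell import ctrl, cams gives the robot as it stands.
- The arm moves only by the tool move_arm, never from a script. Its argument "steps" is a list of rows, each a list of 3 entries, a list of its own where there are three numbers: the shift along the tool's x, y, z in units of 25 mm (1.0 is 25 mm), then the turn about the tool's z in units of 5 degrees (1.0 is 5 degrees), then the closure, from 0 (fully open) to 1 (shut). A call has 1 to 20 rows; each row shifts and turns the commanded pose from where the row before left it, along the tool's axes as they then stand; what a row does not reach is not made up. A row lasts 1/12 s, in which the tool goes at most 41.7 mm and 7.16 degrees, less where a joint would pass 70% of its speed; a pose out of reach is approached as far as the arm can. A call is refused whole if a number of a shift passes 1 or a number of a turn 1, either way. A call with a gripper value outside its range is refused whole. The fingers move at their own pace and stop on an object; the grip force is fixed at half the most. Time passes only in rows, so rows that do not move let the fingers close. It gives the time, the measured TCP pose, the force, the opening and the grip force at its end, in the units of the state.
- ctrl.get_obs(): the state, without advancing time (a new reading comes with each control period).
- cams.get_image(name): name is "scene" or "top" or "wrist"; returns a dict with "image" (480x640x3 uint8, red, green, blue), "camera_matrix" (3x3 intrinsics, pixels), "xyz" and "rotation" of the camera in the world; the wrist camera has in their place "mount" (4x4, takes a point from camera to tool coordinates, whose origin is the TCP and whose axes are the flange's). Camera axes: x right, y down, z forward; pixel columns grow to the right and rows downward; lengths in mm; the calibration is good to about 2 mm. A picture is of the moment at which its call begins: read the wrist's pose just before it. There is no depth.
- ctrl.close_job(): hands the job in; it is judged then, once.
Trained networks look in the newest picture that a camera, given by its name, has taken for a name from the list of things; names that differ only in an ending like _2 or _b are one class to them, and where a whole thing is asked for, a point or a joint stands for the part that bears it (a point fixed in the world has none). Each returns a list of dicts, best first, with "p" (0 to 1); they miss things now and then, are a little off and sometimes report something else, mostly with a low value. They report only what shows in the picture. A call takes as long as a camera call.
- cams.boxes_of(camera, thing): "rect" ([centre column, centre row, width, height] in pixels, round what is visible of it).
- cams.cut_out(camera, thing): "pixels" (480x640 bool, what is visible of it) and "rect" ([centre column, centre row, width, height] in pixels, round what is visible of it).
The state is a dict: "t": time; "qpos": joint angles; "qvel": joint speeds; "joint_torque": joint torques, N m; "ee_pos": TCP position; "orientation": TCP orientation; "ft_force": force on the tool from outside, world axes, zero at the start; "moment": the same for the moment, N m; "width": finger opening in mm; "grasp_force": force on a finger pad.
Only numpy, scipy, OpenCV 4.12 (cv2) and the standard library are available. Lean on these libraries where they do the work, as an engineer would, in place of code of your own. Each camera call takes 0.05 s, during which the arm holds its last target. There are 200 camera calls.

## Task

Stand the red jack flat on the bench with its round saddle centred under the yellow lift point of the blue swing arm, then pump the black handle once as a trial lift: press it all the way down so that the arm rises, and let it come all the way up again. Then press the handle all the way down a second time and finish while still holding it down, with the arm carried by the jack alone. Leave the grease tin and the two bearings where they are.

Things in the scene. Friction and masses are not known exactly. Their poses are not given: they have to be found in the camera images.
- jack: Loose red bench jack, about 0.86 kg. Base plate 295 long (x -160 to +135), 90 wide, 8 thick. Origin: base underside, under the pump block; z up, x towards the saddle. Pump block (grasp it from above across its y sides): 50 (x) by 44 (y), top at z 75. Saddle axis at x +95; bridge to it 22 wide, top at z 28. Handle pivot at x -30, z 60, handle to -x.
- saddle_top (a point): Centre of the flat top of the saddle, a dark steel disc 40 in diameter; at jack x +95, y 0, 65 above the bench when down. Rises 90 mm per rad of the handle, 45 mm in all.
- handle_paddle (a point): Centre of the top of the black paddle (50 by 34, 12 thick) at the end of the pump handle, on the side of the block away from the saddle. Handle up: jack x -142, z 119; fully down: about x -156, z 58, on an arc about the pivot. Its face slopes 15 deg (outer end high) when up, 14 deg the other way when down. Press it from above.
- pump_handle (a joint): Angle of the pump handle in rad: 0 up, 0.5 fully down at a stop. A spring and the load bring it back up when it is let go; there is no latch. Pressing at the paddle takes about 2 N unloaded at the top, about 10 to 15 N at the bottom with the arm lifted. The stop is rigid.
- stand: Fixed grey bracket with the blue swing arm, aluminium wheel hub at its free end. Origin: on the bench under the yellow lift point. x runs along the arm to the hinge, at x 200, z 110. Foot plate 160 by 150 by 10 centred at x 210; rest block at x 145. Hub, 110 in diameter, at x -70, y -12 to -102, underside at z 55. The +y side is open: slide the jack in from there, saddle first, along -y.
- lift_pad (a point): Centre of the underside of the yellow lift pad, 44 by 44, under the arm; 90 above the bench at rest. The arm is painted yellow all round at this place (arm 30 wide, its top at height 124).
- swing_arm (a joint): Angle of the swing arm in rad: 0 lying on its rest, growing as the lift point goes up (about 5 mm per 0.025 rad). Falls back when not carried. About 0.1 with the jack fully pumped. Rests on the saddle with about 7 to 14 N.
- grease_tin: Closed steel grease tin with green label, 84 in diameter, 85 high; origin under its centre. Bystander.
- bearing_a: Bright bearing ring, 52 outside, 18 high; origin under its centre. Bystander.
- bearing_b: Dark bearing ring, 62 outside, 16 high; origin under its centre. Bystander.

How it is judged (in metres and radians):
On the way, in this order (a step that is already met when the one before it is completed fails the run):
1. the jack stands flat on the bench with its saddle centred (within 15 mm) under the lift pad, handle up (horizontal distance between saddle_top and lift_pad below 0.015 m and value of joint pump_handle below 0.1 rad and height (world z) of jack below 0.005 m and angle between jack's own z axis and vertical below 0.06 rad), for 0.2 s.
2. first stroke: the handle is pressed down and the jack alone carries the arm up (value of joint pump_handle above 0.43 rad and value of joint swing_arm above 0.05 rad and contact force between jack and stand above 2 N and horizontal distance between saddle_top and lift_pad below 0.015 m and height (world z) of jack below 0.005 m and angle between jack's own z axis and vertical below 0.06 rad and contact force between each of the fingers, the arm and stand below 0.5 N), for 0.1 s.
3. the handle is let up again and the arm is back on its rest (value of joint pump_handle below 0.1 rad and value of joint swing_arm below 0.015 rad), for 0.1 s.
At the end, for the whole second after the job is handed in: After a trial stroke the fingers hold the handle down (0.43 rad or more, over 2 N); the arm is up 0.05 rad or more, carried by the jack (over 2 N), untouched by the robot; saddle within 15 mm of the pad centre seen from above; jack flat on the bench (5 mm, 0.06 rad) (all of step 2 and contact force between the fingers and jack above 2 N); the arm keeps its last pose, push and grip.
It fails at once if a bystander (grease tin or bearing) is moved by more than 30 mm (distance of any of grease_tin, bearing_a, bearing_b from where it was at the start of the episode above 0.03 m).
It also fails if it takes over 61 s, if anything falls off the work surface, if the arm or the gripper's body presses on something with over 40 N, if the wrist force passes 120 N, or if a joint passes its speed limit or range.

## Working session

There is one attempt and no reset: what is moved stays moved. The work goes in short steps, Python scripts to look and compute and a tool call to move; the robot and the scene stay as the last step left them, time stands still between calls to the robot, and variables do not carry over. Pictures are saved under pics/ and viewed, at most 10 in all, crops included, and the job is handed in when it is done.

Besides the shell and the picture viewer there is one more tool, called after ">>>" as name(argument=value, ...) on one line, values as JSON. move_arm: Moves the arm, as the interface text tells. Its arguments: {"type":"object","properties":{"steps":{"type":"array"}},"required":["steps"]}

```bash
mkdir -p pics
python3 - <<'E'
from workcell import ctrl,cams
import cv2,numpy as np
o=ctrl.get_obs();print({k:np.round(v,3) for k,v in o.items()})
for n in("top","scene"):
    d=cams.get_image(n);cv2.imwrite(f"pics/{n}0.png",d["image"][:,:,::-1])
    print(n,d["camera_matrix"].tolist(),d["xyz"],np.round(d["rotation"],4).tolist())
    for t in("jack","saddle_top","handle_paddle","stand","lift_pad","grease_tin","bearing_a","bearing_b"):
        print(t,[(np.round(b["rect"],1).tolist(),round(b["p"],2)) for b in cams.boxes_of(n,t)[:3]])
E
```

```text
{'t': np.float64(0.0), 'qpos': array([-1.128,  0.424,  1.631,  0.   ,  1.089, -0.019]), 'qvel': array([ 0.001, -0.001,  0.   , -0.   ,  0.001, -0.   ]), 'joint_torque': array([-2.0000e-03, -5.4463e+01, -2.7367e+01,  6.4000e-02,  2.3000e-02,
       -0.0000e+00]), 'ee_pos': array([ 278.254, -559.   ,  221.906]), 'orientation': array([-3.057e+00, -7.190e-01,  1.000e-03]), 'ft_force': array([ 0.011,  0.009, -0.563]), 'moment': array([ 0.005, -0.032,  0.01 ]), 'grasp_force': np.float64(0.0), 'width': np.float64(88.14)}
top [[442.4942056763031, 0.0, 324.57296743416975], [0.0, 442.4942056763031, 248.43496786617396], [0.0, 0.0, 1.0]] [ 442.12602171  -18.72211862 1023.80745389] [-2.1273, 2.1064, -0.1823]
jack [([234.1, 280.7, 145.3, 70.8], 0.84)]
saddle_top [([285.9, 296.0, 22.1, 16.6], 0.51)]
handle_paddle [([198.8, 260.1, 71.6, 33.5], 0.64), ([390.1, 249.6, 93.1, 156.5], 0.46)]
stand [([375.1, 244.2, 129.1, 168.9], 0.67), ([223.9, 207.6, 26.1, 25.2], 0.35)]
lift_pad [([391.6, 250.7, 93.9, 153.0], 0.92), ([273.4, 198.6, 22.3, 21.5], 0.25)]
grease_tin [([503.4, 285.6, 50.5, 39.9], 0.66)]
bearing_a [([223.4, 206.9, 20.4, 27.1], 0.6)]
bearing_b [([223.4, 206.9, 20.4, 27.1], 0.6)]
scene [[481.92946253121914, 0.0, 315.05504163709304], [0.0, 481.92946253121914, 240.10288033254608], [0.0, 0.0, 1.0]] [1188.97458544  301.36110665  983.73101626] [-1.35, -2.3331, 0.7758]
jack [([403.6, 289.9, 126.0, 102.4], 0.67)]
saddle_top [([365.4, 245.7, 11.0, 17.6], 0.45)]
handle_paddle [([436.9, 294.0, 65.3, 34.4], 0.83)]
stand [([260.6, 257.4, 82.2, 180.4], 0.96)]
lift_pad [([276.2, 227.3, 57.6, 130.3], 0.66)]
grease_tin [([203.4, 184.9, 29.7, 40.1], 0.6), ([276.4, 227.8, 54.5, 128.7], 0.23)]
bearing_a [([389.2, 356.9, 28.1, 26.2], 0.72), ([331.3, 337.6, 24.4, 26.5], 0.66), ([275.9, 228.9, 51.5, 127.7], 0.48)]
bearing_b [([389.2, 356.9, 28.1, 26.2], 0.72), ([331.3, 337.6, 24.4, 26.5], 0.66), ([275.9, 228.9, 51.5, 127.7], 0.48)]
```

View pics/top0.png

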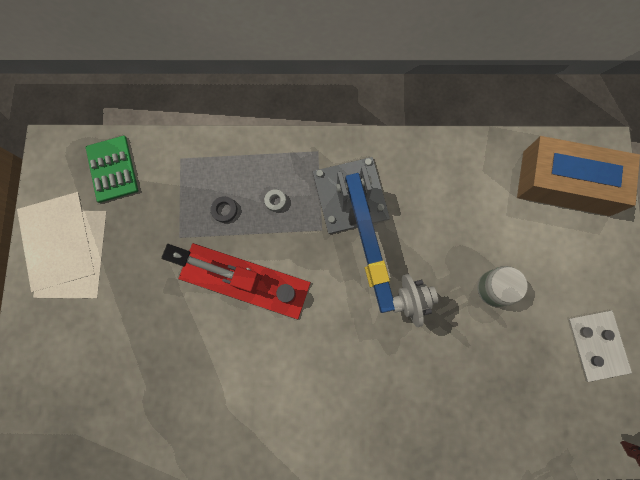

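View pics/scene0.png

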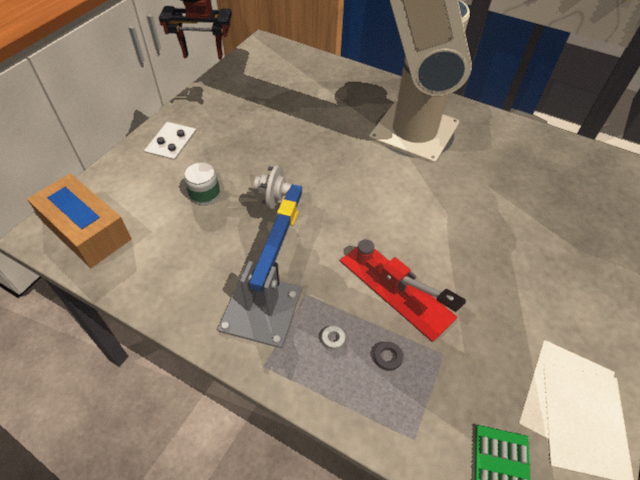

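The top view shows the jack with its saddle at (286,293) and paddle at (175,254). The yellow patch is at (377,273), the foot plate around (350,195), the hub at (420,300), the tin at (505,287), and the bearings at (224,208) and (275,200). In the scene view, the saddle is at (366,246), the paddle at (452,300) and the yellow patch at (288,212). Next I'll fit the poses from colour masks.

```bash
cat > h.py <<'E'
import cv2,numpy as np
from scipy.spatial.transform import Rotation as R
from scipy.optimize import least_squares
from workcell import ctrl,cams
def cam(n):
    d=cams.get_image(n); d["R"]=R.from_rotvec(d["rotation"]).as_matrix(); return d
def proj(d,P):
    c=(np.atleast_2d(P)-d["xyz"])@d["R"]; q=c@d["camera_matrix"].T; return q[:,:2]/q[:,2:]
def blob(d,f,box):
    hsv=cv2.cvtColor(d["image"],cv2.COLOR_RGB2HSV).astype(int); m=f(*hsv.transpose(2,0,1)).astype(np.uint8)
    k=np.zeros_like(m); x0,y0,x1,y1=box; k[y0:y1,x0:x1]=m[y0:y1,x0:x1]
    n,l,s,c=cv2.connectedComponentsWithStats(k); i=1+np.argmax(s[1:,4]); return (l==i),c[i],s[i]
def T(p,P): # p = x,y,yaw
    c,s=np.cos(p[2]),np.sin(p[2]); P=np.atleast_2d(P).astype(float)
    return np.c_[p[0]+c*P[:,0]-s*P[:,1],p[1]+s*P[:,0]+c*P[:,1],P[:,2]]
def mask(d,polys):
    m=np.zeros((480,640),np.uint8)
    for q in polys: cv2.fillConvexPoly(m,cv2.convexHull(np.round(proj(d,q)).astype(np.int32)),1)
    return m
def tri(ds,uv):
    f=lambda P:np.concatenate([proj(d,P)[0]-u for d,u in zip(ds,uv)])
    r=least_squares(f,[450,0,80]); return r.x,np.abs(r.fun).max()
E
python3 - <<'E'
from h import *
t,s=cam("top"),cam("scene")
yel=lambda h,S,v:(h>18)&(h<35)&(S>130)&(v>90)
red=lambda h,S,v:((h<6)|(h>174))&(S>150)&(v>60)
dark=lambda h,S,v:(v<60)
blk=lambda h,S,v:(v<45)
B={"yellow":(yel,(355,250,400,295),(270,190,310,235)),
 "red":(red,(160,225,330,335),(330,230,480,350)),
 "saddle":(lambda h,S,v:(S<110)&(v<110),(272,280,298,304),(352,236,380,258)),
 "paddle":(blk,(158,238,192,272),(430,284,472,316))}
vis=[t["image"].copy(),s["image"].copy()]
for n,(f,b1,b2) in B.items():
    a,b=blob(t,f,b1),blob(s,f,b2)
    print(n,a[1].round(1),a[2],b[1].round(1),b[2],*[np.round(x,1) for x in tri((t,s),(a[1],b[1]))])
    for v,m in zip(vis,(a[0],b[0])):
        c,_=cv2.findContours(m.astype(np.uint8),0,1); cv2.drawContours(v,c,-1,(0,255,0),1)
    if n=="red":
        r=[cv2.approxPolyDP(cv2.convexHull(c[0]),4,True)[:,0].tolist() for c in [cv2.findContours(m.astype(np.uint8),0,1)[0] for m in (a[0],b[0])]];print(r)
V=np.hstack([cv2.resize(vis[0][150:350,150:450],(400,267),interpolation=0) ,cv2.resize(vis[1][180:380,200:500],(400,267),interpolation=0)])
cv2.imwrite("pics/seg.png",cv2.resize(V,(800,534))[:,:,::-1])
E
```

```text
yellow [376.6 273.1] [365 260  25  27 444] [288.2 209.9] [277 199  22  27 309] [ 562.2 -111.8  118.2] 0.1
red [245.4 281.2] [ 179  243  131   76 4147] [400.1 291.6] [ 340  247  117   94 3832] [555.5 189.1 -13.3] 2.6
[[[309, 285], [295, 318], [179, 276], [193, 243]], [[341, 258], [356, 247], [395, 257], [455, 319], [431, 340]]]
saddle [285.2 292.7] [276 284  19  18 258] [365.4 246.7] [358 240  16  14 178] [525.4  80.9  60. ] 0.3
paddle [175.3 254.5] [162 244  28  22 344] [450.3 302.9] [437 297  26  14  90] [600.  310.6 105.4] 0.6
```

View pics/seg.png

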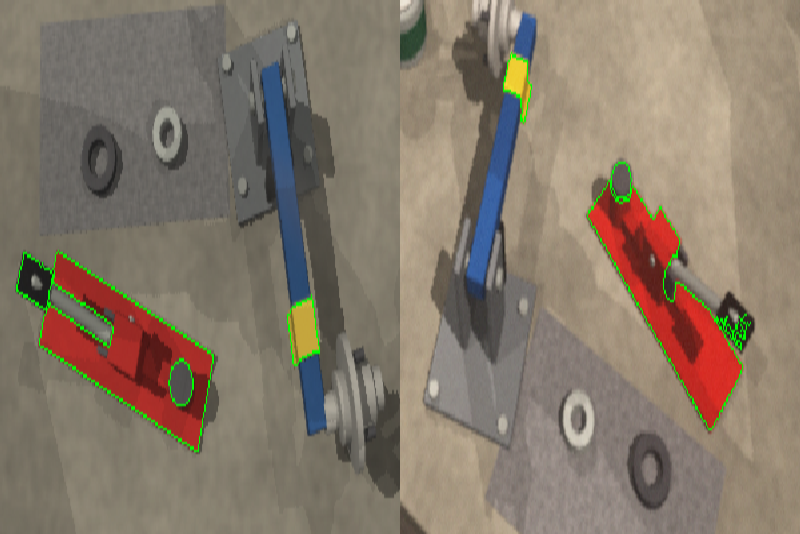

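Run:
```python
from h import *
t,s=cam("top"),cam("scene")
def fit(obs,p0):
    f=lambda p:np.concatenate([w*(proj(d,T(p,P))[0]-u) for d,P,u,w in obs])
    r=least_squares(f,p0,loss="soft_l1"); print(np.round(r.x,3),np.round(r.fun.reshape(-1,2),1).tolist()); return r.x
J=[(t,[135,45,8],(311,281),1),(t,[135,-45,8],(300,319),1),(t,[-160,-45,8],(180,280),1),(t,[-160,45,8],(193,243.5),1),
 (t,[95,0,63],(285.2,292.7),2),(s,[95,0,63],(365.4,246.7),2),(t,[-142,0,117],(175.3,254.5),1),
 (s,[-160,45,8],(431,341),1),(s,[-160,-45,8],(455,318),1),(s,[135,45,8],(340,259),1)]
j=fit(J,[550,180,-1.9])
S=[(t,[0,0,124],(377.2,273),2),(s,[0,0,124],(287.4,206.5),1),
 (t,[290,75,10],(315,170.6),1),(t,[290,-75,10],(373.5,158),1),(t,[130,75,10],(330,233),1),
 (t,[130,-75,10],(388.5,219),1),
 (s,[290,-75,10],(218.7,331.7),1),(s,[290,75,10],(282.5,347.4),1),(s,[130,75,10],(303.5,286),1)]
q=fit(S,[560,-110,.25])
print("sad",T(j,[95,0,65]),"target pump block",T([q[0],q[1],q[2]-np.pi/2],[-95,0,0]),"paddle",T([q[0],q[1],q[2]-np.pi/2],[[-237,0,119],[-251,0,58]]))
o=ctrl.get_obs();print(o["t"],R.from_rotvec(o["orientation"]).as_matrix().round(3).tolist())
for n,uv in(("tin",(505,287)),):pass
v=t["image"].copy()
for p,P in((j,[[135,45,8],[135,-45,8],[-160,-45,8],[-160,45,8]]),(j,[[25,22,75],[25,-22,75],[-25,-22,75],[-25,22,75]]),(q,[[-22,15,124],[-22,-15,124],[22,-15,124],[22,15,124]]),(q,[[290,75,10],[290,-75,10],[130,-75,10],[130,75,10]])):
    cv2.polylines(v,[np.round(proj(t,T(p,P))*8).astype(np.int32)],True,(0,255,0),1,shift=3)
cv2.imwrite("pics/fit.png",cv2.resize(v[140:340,150:430],(784,560),interpolation=0)[:,:,::-1])
```

```text
[554.596 170.307  -1.883] [[-0.0, 0.5], [-1.8, -0.0], [-2.0, -1.9], [-0.7, -1.5], [1.1, -0.5], [0.1, -1.8], [1.1, -0.2], [1.3, -0.3], [2.3, -1.7], [-1.1, 0.1]]
[ 5.61451e+02 -1.12840e+02  2.45000e-01] [[0.3, 0.3], [0.5, 1.4], [-3.1, -0.1], [-1.3, -1.4], [-2.7, 0.4], [0.7, -0.2], [-1.0, -2.4], [-0.4, -0.8], [-0.6, 0.2]]
sad [[525.44889314  79.88883788  65.        ]] target pump block [[538.45172057 -20.66571907   0.        ]] paddle [[504.07375669 117.1100248  119.        ]
 [500.68437997 130.69354885  58.        ]]
1.1 [[0.895, 0.446, -0.0], [0.446, -0.895, 0.0], [-0.0, -0.0, -1.0]]
```

View pics/fit.png

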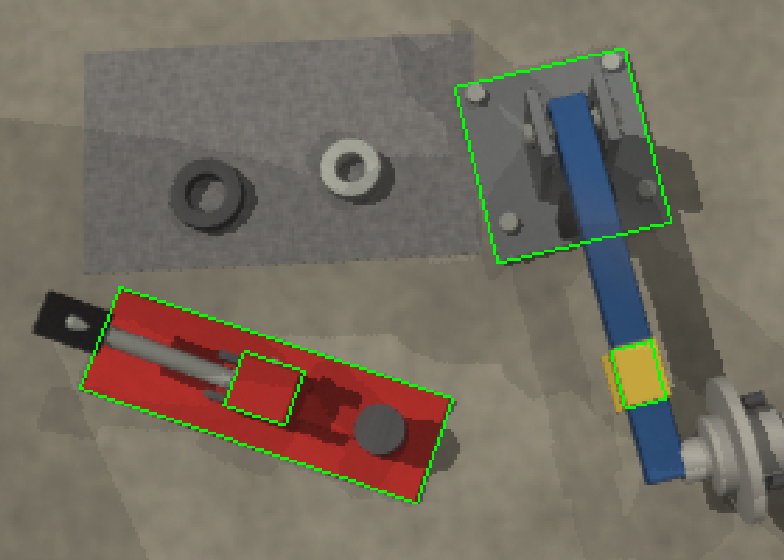

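>>> move_arm(steps=[[[0.9,-0.83,0],0,0],[[0.9,-0.83,0],0,0],[[0.9,-0.83,0],0,0],[[0.9,-0.83,0],0,0],[[0.9,-0.83,0],0,0],[[0.9,-0.83,0],0,0],[[0.9,-0.83,0],0,0],[[0.9,-0.83,0],0,0],[[0.9,-0.83,0],0,0],[[0.9,-0.83,0],0,0],[[0.9,-0.83,0],0,0],[[0.9,-0.83,0],0,0],[[0.9,-0.83,0],0,0],[[0.9,-0.83,0],0,0],[[0.9,-0.83,0],0,0],[[0.9,-0.83,0],0,0],[[0.9,-0.83,0],0,0],[[0.9,-0.83,0],0,0],[[0.9,-0.83,0],0,0],[[0.9,-0.83,0],0,0]])

```text
t: 2.77
ee_pos: [496.9, 14.1, 222.9]
orientation: [3.058, 0.719, 0.001]
ft_force: [1.3, -0.4, 0.8]
width: 87.9
grasp_force: 0.0
```

>>> move_arm(steps=[[[0.9,-0.83,0],0,0],[[0.9,-0.83,0],0,0],[[0.9,-0.83,0],0,0],[[0.9,-0.83,0],0,0],[[0.9,-0.83,0],0,0],[[0.4,-0.45,0],0,0],[[0,0,0],-1,0],[[0,0,0],-1,0],[[0,0,0],-1,0],[[0,0,0],-1,0],[[0,0,0],-1,0],[[0,0,0],-1,0],[[0,0,0],-1,0],[[0,0,0],-1,0],[[0,0,0],-1,0],[[0,0,0],-0.12,0],[[0,0,0],0,0],[[0,0,0],0,0]])

```text
t: 4.27
ee_pos: [554.8, 169.8, 222.7]
orientation: [2.543, 1.845, -0.0]
ft_force: [0.5, -0.2, 0.4]
width: 87.8
grasp_force: 0.0
```

Run:
```python
from h import *
o=ctrl.get_obs(); d=cams.get_image("wrist"); M=d["mount"]
A=np.eye(4);A[:3,:3]=R.from_rotvec(o["orientation"]).as_matrix();A[:3,3]=o["ee_pos"];C=A@M
d["R"]=C[:3,:3];d["xyz"]=C[:3,3]
print(A.round(3).tolist())
j=[554.6,170.3,-1.883];v=d["image"].copy()
for P in([[135,45,8],[135,-45,8],[-160,-45,8],[-160,45,8]],[[25,22,75],[25,-22,75],[-25,-22,75],[-25,22,75]]):
    cv2.polylines(v,[np.round(proj(d,T(j,P))).astype(np.int32)],True,(0,255,0),1)
cv2.imwrite("pics/w1.png",v[:,:,::-1])
```

```text
[[0.31, 0.951, -0.0, 554.784], [0.951, -0.31, -0.0, 169.781], [-0.0, -0.0, -1.0, 222.693], [0.0, 0.0, 0.0, 1.0]]
```

View pics/w1.png

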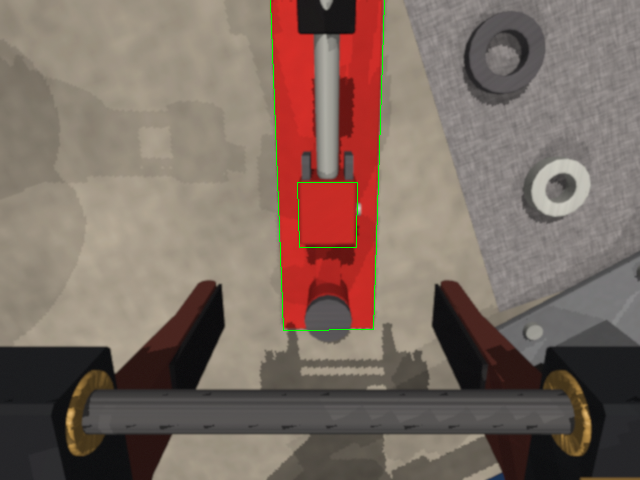

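The wrist view matches the fit: the block outline is at (328,214) and the base edges coincide. There is a small knob on the block's +y side. I'll descend and grip.

>>> move_arm(steps=[[[0,0,0.8],0,0],[[0,0,0.8],0,0],[[0,0,0.8],0,0],[[0,0,0.8],0,0],[[0,0,0.8],0,0],[[0,0,0.8],0,0],[[0,0,0.8],0,0],[[0,0,0.7],0,0],[[0,0,0.5],0,0],[[0,0,0.27],0,0],[[0,0,0],0,0],[[0,0,0],0,1],[[0,0,0],0,1],[[0,0,0],0,1],[[0,0,0],0,1],[[0,0,0],0,1],[[0,0,0],0,1],[[0,0,0],0,1]])

```text
t: 5.82
ee_pos: [554.9, 170.1, 46.2]
orientation: [-2.541, -1.848, -0.0]
ft_force: [-9.1, 4.0, 3.6]
width: 44.5
grasp_force: 4.0
```

>>> move_arm(steps=[[[0,0,0],0,1],[[0,0,0],0,1],[[0,0,-0.1],0,1],[[0,0,-0.2],0,1],[[0,0,-0.1],0,1],[[-0.2,-0.1,0],0,1],[[-0.4,-0.1,0],0,1],[[-0.4,-0.1,0],0,1],[[-0.4,-0.1,0],0,1],[[-0.4,-0.2,0],0,1],[[-0.4,-0.1,0],0,1],[[-0.4,-0.1,0],0,1],[[-0.3,-0.1,0],0,1],[[-0.17,-0.1,0],0,1],[[0,0,0],-0.3,1],[[0,0,0],-0.5,1],[[0,0,0],-0.5,1],[[0,0,0],-0.5,1],[[0,0,0],-0.5,1],[[0,0,0],-0.5,1]])

```text
t: 7.48
ee_pos: [507.6, 104.7, 56.0]
orientation: [2.294, 2.146, 0.001]
ft_force: [0.3, -0.2, -8.9]
width: 44.0
grasp_force: 30.0
```

>>> move_arm(steps=[[[0,0,0],-0.5,1],[[0,0,0],-0.5,1],[[0,0,0],-0.5,1],[[0,0,0],-0.5,1],[[0,0,0],-0.5,1],[[0,0,0],-0.5,1],[[0,0,0],-0.5,1],[[0,0,0],-0.08,1],[[0,0,0],0,1],[[0,0,0],0,1]])

```text
t: 8.32
ee_pos: [507.5, 104.7, 56.0]
orientation: [1.936, 2.474, 0.0]
ft_force: [-0.8, -0.3, -8.4]
width: 43.8
grasp_force: 30.0
```

Run:
```python
from h import *
o=ctrl.get_obs();print(o["t"],o["ee_pos"].round(1),R.from_rotvec(o["orientation"]).as_matrix().round(3).tolist(),o["ft_force"],o["width"],o["grasp_force"])
d=cams.get_image("scene");cv2.imwrite("pics/s2.png",d["image"][:,:,::-1])
```

```text
8.3167 [507.5 104.7  56. ] [[-0.24, 0.971, 0.0], [0.971, 0.24, 0.0], [0.0, 0.0, -1.0]] [-0.7685725  -0.32215241 -8.38824432] 43.82124347810006 29.996701776981354
```

View pics/s2.png

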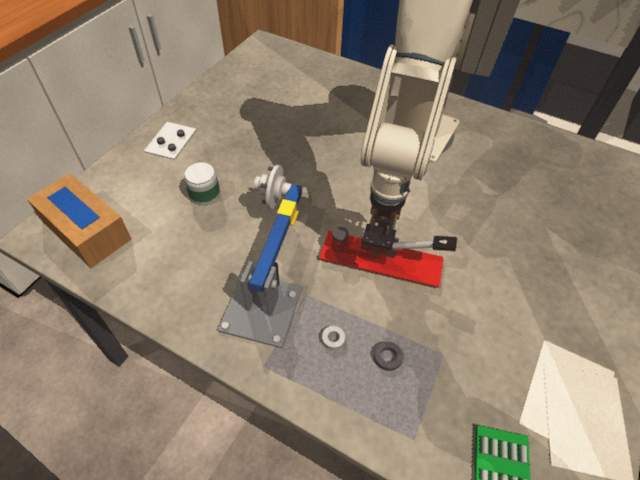

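The jack is held level with its saddle at (341,235), in line with the yellow patch at (288,210). I'll compare the saddle with the prediction now, while it's visible.

Run:
```python
from h import *
j=[507.2,104.9,-1.328]
P=T(j,[95,0,73]);print(P)
f=lambda h,S,v:(S<110)&(v<110)
for n in("top","scene"):
    d=cam(n);u=proj(d,P)[0];b=[int(u[0])-14,int(u[1])-12,int(u[0])+14,int(u[1])+12]
    m=blob(d,f,b);print(n,u.round(1),m[1].round(1),m[2])
    for t in("saddle_top",):print([(np.round(b["rect"],1).tolist(),round(b["p"],2)) for b in cams.boxes_of(n,t)[:3]])
    print("px per mm jack x,y",(proj(d,T(j,[[105,0,73],[95,10,73]]))-u).round(2).tolist())
```

```text
[[530.03969783  12.68639904  73.        ]]
top [316.5 290.2] [315.8 290.5] [307 282  18  18 267]
[([317.4, 291.5, 19.1, 17.7], 0.77)]
px per mm jack x,y [[4.53, -1.07], [-1.05, -4.52]]
scene [339.9 233.3] [339.1 229.3] [325 221  28  21 447]
[([339.6, 234.1, 13.4, 12.4], 0.56)]
px per mm jack x,y [[-4.03, -0.92], [-1.0, 3.15]]
```

>>> move_arm(steps=[[[-0.2,0,0],0,1],[[-0.4,0,0],0,1],[[-0.4,0,0],0,1],[[-0.4,0,0],0,1],[[-0.4,0,0],0,1],[[-0.4,0,0],0,1],[[-0.4,0,0],0,1],[[-0.4,0,0],0,1],[[-0.4,0,0],0,1],[[-0.4,0,0],0,1],[[-0.4,0,0],0,1],[[-0.4,0,0],0,1],[[-0.3,0,0],0,1],[[-0.2,0,0],0,1],[[-0.1,0,0],0,1],[[0,0,0],0,1],[[0,0,0],0,1]])

```text
t: 9.98
ee_pos: [538.7, -21.3, 55.9]
orientation: [-1.935, -2.475, 0.0]
ft_force: [-0.1, 0.2, -8.5]
width: 44.0
grasp_force: 30.0
```

Run:
```python
from h import *
o=ctrl.get_obs();e=o["ee_pos"];print(e.round(1),o["ft_force"].round(1))
j=[e[0]-.3,e[1]+.2,-1.328];q=[561.5,-112.8,.245]
print(T(j,[95,0,73]))
V=[]
for n,b in(("top",(290,220,450,340)),("scene",(220,160,380,280))):
    d=cam(n);v=d["image"].copy()
    a=np.linspace(0,6.28,25)
    for p,P in((j,np.c_[95+20*np.cos(a),20*np.sin(a),75+0*a]),(j,[[135,45,18],[135,-45,18],[-160,-45,18],[-160,45,18]]),(q,[[-22,15,124],[-22,-15,124],[22,-15,124],[22,15,124]])):
        cv2.polylines(v,[np.round(proj(d,T(p,P))*8).astype(np.int32)],True,(0,255,0),1,shift=3)
    x0,y0,x1,y1=b;V.append(cv2.resize(v[y0:y1,x0:x1],(400,300),interpolation=0))
cv2.imwrite("pics/p3.png",cv2.resize(np.hstack(V),(800,300))[:,:,::-1])
```

```text
[538.7 -21.3  55.9] [-0.1  0.2 -8.5]
[[ 561.21923601 -113.33132952   73.        ]]
```

View pics/p3.png

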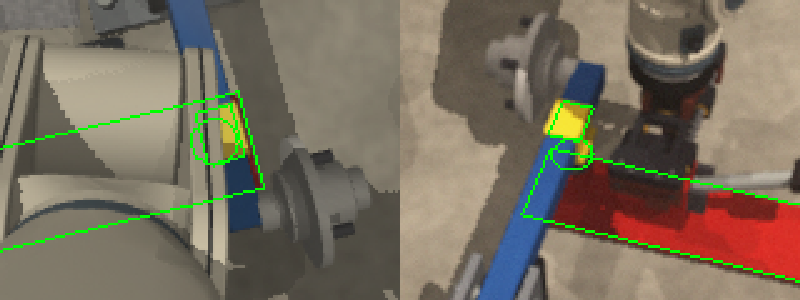

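The saddle circle sits under the yellow patch in both views, within a few mm of the fit. I'll set it down, release, and back off upward.

>>> move_arm(steps=[[[0,0,0.1],0,1],[[0,0,0.15],0,1],[[0,0,0.1],0,1],[[0,0,0.05],0,1],[[0,0,0],0,1],[[0,0,0],0,0.6],[[0,0,0],0,0.3],[[0,0,0],0,0],[[0,0,0],0,0],[[0,0,0],0,0],[[0,0,-0.4],0,0],[[0,0,-0.8],0,0],[[0,0,-0.8],0,0],[[0,0,-0.8],0,0],[[0,0,-0.8],0,0],[[0,0,-0.8],0,0],[[0,0,0],0,1],[[0,0,0],0,1]])

```text
t: 11.58
ee_pos: [539.8, -21.5, 157.5]
orientation: [1.933, 2.473, 0.003]
ft_force: [0.1, -0.0, -0.3]
width: 78.2
grasp_force: 0.0
```

>>> move_arm(steps=[[[0.4,0,0],0,1],[[0.6,0,0],0,1],[[0.8,0,0],0,1],[[0.8,0,0],0,1],[[0.8,0,0],0,1],[[0.8,0,0],0,1],[[0.7,0,0],0,1],[[0.5,0,0],0,1],[[0.3,0,0],0,1],[[0,0,0],0,1],[[0,0,0],0,1]])

```text
t: 12.5
ee_pos: [504.2, 116.9, 155.5]
orientation: [-1.934, -2.475, 0.001]
ft_force: [-0.7, -0.7, -1.5]
width: 4.4
grasp_force: 0.0
```

Run:
```python
from h import *
o=ctrl.get_obs();print(o["t"],o["ee_pos"].round(1),R.from_rotvec(o["orientation"]).as_matrix().round(3).tolist(),o["ft_force"].round(1),o["width"])
j=[538.4,-21.1,-1.328];q=[561.5,-112.8,.245]
V=[]
a=np.linspace(0,6.28,25)
for n,b in(("top",(220,220,420,370)),("scene",(230,160,430,310))):
    d=cam(n);v=d["image"].copy()
    for p,P in((j,np.c_[95+20*np.cos(a),20*np.sin(a),65+0*a]),(j,[[135,45,8],[135,-45,8],[-160,-45,8],[-160,45,8]]),(j,[[25,22,75],[25,-22,75],[-25,-22,75],[-25,22,75]])):
        cv2.polylines(v,[np.round(proj(d,T(p,P))*8).astype(np.int32)],True,(0,255,0),1,shift=3)
    x0,y0,x1,y1=b;V.append(cv2.resize(v[y0:y1,x0:x1],(400,300),interpolation=0))
cv2.imwrite("pics/p4.png",np.hstack(V)[:,:,::-1])
```

```text
12.5 [504.2 116.9 155.5] [[-0.242, 0.97, -0.001], [0.97, 0.242, -0.0], [-0.0, -0.001, -1.0]] [-0.7 -0.7 -1.5] 4.372452078149291
```

View pics/p4.png

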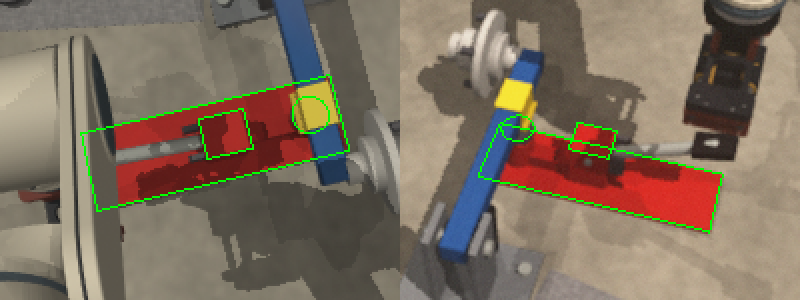

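The jack stands with outlines matching and the fingers are over the paddle. I'll start the first stroke along the arc.

>>> move_arm(steps=[[[0,0,0.4],0,1],[[0,0,0.4],0,1],[[0,0,0.3],0,1],[[0,0,0.2],0,1],[[0.1,0,0.23],0,1],[[0.1,0,0.23],0,1],[[0.08,0,0.24],0,1],[[0.08,0,0.24],0,1],[[0.06,0,0.24],0,1],[[0.06,0,0.25],0,1],[[0.04,0,0.25],0,1],[[0.03,0,0.25],0,1],[[0.01,0,0.2],0,1],[[0,0,0.2],0,1],[[0,0,0],0,1]])

```text
t: 13.85
ee_pos: [501.0, 131.5, 64.9]
orientation: [-1.935, -2.474, -0.001]
ft_force: [-4.5, 4.9, 11.4]
width: 0.5
grasp_force: 6.0
```

>>> move_arm(steps=[[[0,0,0.1],0,1],[[0,0,0.1],0,1],[[0,0,0],0,1],[[0,0,0],0,1]])

```text
t: 14.18
ee_pos: [501.0, 131.5, 60.5]
orientation: [-1.935, -2.474, -0.002]
ft_force: [-5.1, 6.4, 11.6]
width: 0.3
grasp_force: 6.2
```

>>> move_arm(steps=[[[0,0,0.1],0,1],[[0,0,0.05],0,1],[[0,0,0],0,1],[[0,0,0],0,1]])

```text
t: 14.52
ee_pos: [501.2, 131.6, 58.5]
orientation: [-1.935, -2.474, -0.002]
ft_force: [-10.2, 4.7, 33.5]
width: 0.4
grasp_force: 16.4
```

Run:
```python
from h import *
o=ctrl.get_obs();print(o["t"],o["ee_pos"].round(1),o["ft_force"].round(1))
j=[538.4,-21.1,-1.328]
V=[]
a=np.linspace(0,6.28,25)
for n,b in(("top",(220,220,420,370)),("scene",(230,160,430,310))):
    d=cam(n);v=d["image"].copy()
    for p,P in((j,np.c_[95+20*np.cos(a),20*np.sin(a),110+0*a]),(j,[[135,45,8],[135,-45,8],[-160,-45,8],[-160,45,8]]),(j,[[25,22,75],[25,-22,75],[-25,-22,75],[-25,22,75]]),(j,[[-30,0,60],[-156,0,58]])):
        cv2.polylines(v,[np.round(proj(d,T(p,P))*8).astype(np.int32)],True,(0,255,0),1,shift=3)
    x0,y0,x1,y1=b;V.append(cv2.resize(v[y0:y1,x0:x1],(400,300),interpolation=0))
    m=blob(d,lambda h,S,v:(h>18)&(h<35)&(S>130)&(v>90),(355,250,400,295) if n=="top" else (270,180,310,235));print(m[1].round(1))
cv2.imwrite("pics/p5.png",np.hstack(V)[:,:,::-1])
```

```text
14.5167 [501.2 131.6  58.5] [-10.2   4.7  33.5]
[377.5 270.5]
[287.9 204.4]
```

View pics/p5.png

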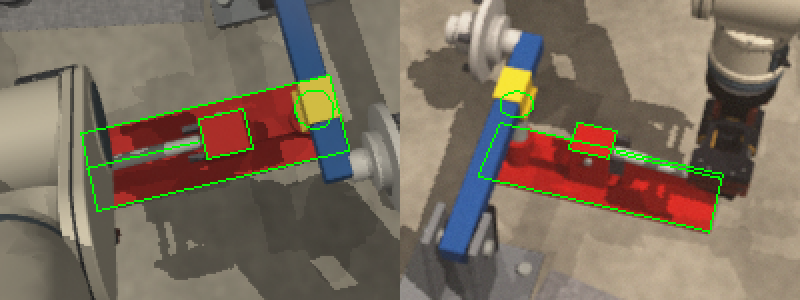

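The force jump to 33 N means the stop is reached. The yellow patch has risen to (287.9,204.4) in the scene view, and the jack outlines have not shifted. Next I'll let the handle up along the arc.

>>> move_arm(steps=[[[0,0,-0.2],0,1],[[0,0,-0.2],0,1],[[-0.01,0,-0.2],0,1],[[-0.03,0,-0.25],0,1],[[-0.04,0,-0.25],0,1],[[-0.06,0,-0.25],0,1],[[-0.06,0,-0.24],0,1],[[-0.08,0,-0.24],0,1],[[-0.08,0,-0.24],0,1],[[-0.1,0,-0.23],0,1],[[-0.1,0,-0.23],0,1],[[0,0,-0.3],0,1],[[0,0,-0.4],0,1],[[0,0,-0.4],0,1],[[0,0,0],0,1],[[0,0,0],0,1],[[0,0,0],0,1],[[0,0,0],0,1]])

```text
t: 16.12
ee_pos: [504.0, 116.8, 146.8]
orientation: [-1.935, -2.475, 0.001]
ft_force: [0.4, 0.2, -0.3]
width: 0.4
grasp_force: 0.0
```

Run:
```python
from h import *
o=ctrl.get_obs();print(o["t"],o["ee_pos"].round(1),o["ft_force"].round(1))
j=[538.4,-21.1,-1.328]
V=[]
a=np.linspace(0,6.28,25)
for n,b in(("top",(220,220,420,370)),("scene",(230,160,430,310))):
    d=cam(n);v=d["image"].copy()
    for p,P in((j,np.c_[95+20*np.cos(a),20*np.sin(a),65+0*a]),(j,[[135,45,8],[135,-45,8],[-160,-45,8],[-160,45,8]]),(j,[[25,22,75],[25,-22,75],[-25,-22,75],[-25,22,75]]),(j,[[-30,0,60],[-142,0,119]])):
        cv2.polylines(v,[np.round(proj(d,T(p,P))*8).astype(np.int32)],True,(0,255,0),1,shift=3)
    x0,y0,x1,y1=b;V.append(cv2.resize(v[y0:y1,x0:x1],(400,300),interpolation=0))
    m=blob(d,lambda h,S,v:(h>18)&(h<35)&(S>130)&(v>90),(355,250,400,295) if n=="top" else (270,180,310,235));print(m[1].round(1))
cv2.imwrite("pics/p6.png",np.hstack(V)[:,:,::-1])
```

```text
16.1167 [504.  116.8 146.8] [ 0.4  0.2 -0.3]
[376.8 273.1]
[288.4 210. ]
```

View pics/p6.png

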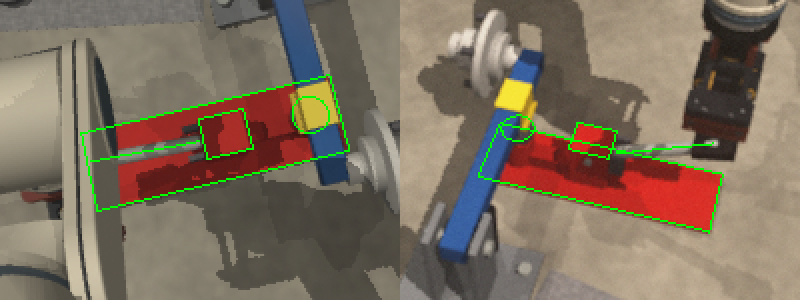

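The arm is back on its rest with the yellow patch at (288.4,210), the same as at the start. The handle is up and the jack has not moved. Now the second stroke.

>>> move_arm(steps=[[[0,0,0.4],0,1],[[0,0,0.35],0,1],[[0,0,0.2],0,1],[[0.1,0,0.23],0,1],[[0.1,0,0.23],0,1],[[0.08,0,0.24],0,1],[[0.08,0,0.24],0,1],[[0.06,0,0.24],0,1],[[0.06,0,0.25],0,1],[[0.04,0,0.25],0,1],[[0.03,0,0.25],0,1],[[0.01,0,0.2],0,1],[[0,0,0.2],0,1],[[0,0,0.2],0,1],[[0,0,0.1],0,1],[[0,0,0.02],0,1],[[0,0,0],0,1],[[0,0,0],0,1],[[0,0,0],0,1]])

```text
t: 17.8
ee_pos: [501.1, 131.6, 58.9]
orientation: [-1.935, -2.474, -0.002]
ft_force: [-9.7, 5.5, 27.1]
width: 0.1
grasp_force: 14.1
```

Run:
```python
from h import *
for n,b in(("top",(355,250,400,295)),("scene",(270,180,310,235))):
    d=cam(n);print(blob(d,lambda h,S,v:(h>18)&(h<35)&(S>130)&(v>90),b)[1].round(1), blob(d,lambda h,S,v:((h<6)|(h>174))&(S>150)&(v>60),(220,200,420,340))[2])
o=ctrl.get_obs();print(o["t"],o["ee_pos"].round(1),o["ft_force"].round(1))
print(ctrl.close_job())
```

```text
[377.5 270.6] [ 274  262  104   61 3315]
[287.9 204.4] [ 278  221  110   55 2882]
17.9 [501.  131.6  58.9] [-9.6  6.  27.8]
the job is handed in; nothing more can be done
None
```

The job is handed in at 17.9 s (limit 61 s), with no verdict returned: the jack is under the lift point, the trial stroke is done, and the handle is held against its stop (about 28 N) with the arm raised; I did not re-measure the tin and bearings, but no move went near them.

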